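# Clamp a glass bottle in the ratchet bench clamp

### The arm

A 7-joint arm with a two-finger parallel gripper is mounted at the origin on a cart in front of the work surface, level with it; the furniture and walls round the work are solid. World frame = base frame: x ahead of the robot, y to its left, z up, the work surface at z = 0. Lengths are in m, angles in rad, forces in N, time in s.
With the tool pointing down it reaches from about 0.4 to 0.85 m from the base axis. Payload 10.4 kg.
Tool frame: the origin (TCP) lies midway between the tips of the shut fingers; the grasp point (between the pads) lies 19 mm behind it; z points along the fingers, y is the line along which they close (so a half turn about z gives the same grasp; the last joint's range is limited). The gripper opens to 87 mm and grips with 3 to 60 N. Pads are 19 mm wide; open, the fingers measure 117 mm over their backs; the gripper's body (75 mm by 190 mm) begins 51 mm behind the grasp point.
Start: joints at [-1.311, 0.332, -0.065, 1.46, 0.022, 1.35, -0.088], TCP at [0.174, 0.6, 0.223] pointing down, gripper open.
Joint ranges: [-2.6, 2.6], [-0.5, 2.12], [-1.47, 1.34], [0.16, 2.42], [-1.27, 4.41], [0.06, 2.06], [-2.6, 2.6]. Speed limits (rad/s): [2.22, 2.22, 2.79, 2.79, 3.14, 3.14, 3.14].

### API

Orientations are given as a unit quaternion [x, y, z, w].
In Python, from bench import r gives the robot as it stands.
- The arm moves only by the tool arm_command, never from a script. Its argument "moves" is one flat list of numbers, 4 for each row, row after row: the shift along the tool's x, y, z in cm, then the turn about the tool's z in degrees. A call has 1 to 12 rows; each row shifts and turns the commanded pose from where the row before left it, along the tool's axes as they then stand; what a row does not reach is not made up. A row lasts 1/12 s, in which the tool goes at most 41.7 mm and 7.16 degrees, less where a joint would pass 70% of its speed; a pose out of reach is approached as far as the arm can. A call with a gripper value outside its range is refused whole. "fingers" is the opening in per cent of the stroke, from 0 (shut) to 100 (fully open), set as the call begins (left out, the last holds). The fingers move at their own pace and stop on an object; "squeeze" is the grip in N (left out, the last holds). Time passes only in rows, so rows that do not move let the fingers close. It gives the time, the measured TCP pose, the force, the opening and the grip force at its end, in the units of the state.
- r.read_state(): the state, without advancing time (a new reading comes with each control period).
- r.camera(name): name is "side" or "top" or "wrist"; returns the picture (480x640x3 uint8, red, green, blue); there is no depth.
- r.camera_info(name): a dict with "fx", "fy", "cx", "cy" (pixels), "origin" and "attitude" of the camera in the world. Camera axes: x right, y up, looking along -z (the intrinsics and any distortion apply to the point x, -y, -z); pixel columns grow to the right and rows downward; lengths in m; the calibration is good to about 2 mm. The wrist camera is an equidistant fisheye: a pixel r from the principal point sees the ray r / f radians off the axis. A picture is of the moment at which its call begins: read the wrist's pose just before it. camera_info takes no time and is no camera call; for the wrist camera it gives the pose at the moment of the call.
- r.close_job(): hands the job in; it is judged then, once.
The state is a dict: "time": time; "joint_positions": joint angles; "joint_vel": joint speeds; "joint_torque": joint torques, N m; "ee_pos": TCP position; "eef_rot": TCP orientation; "ft_force": force on the tool from outside, world axes, zero at the start; "torque": the same for the moment, N m; "width": finger opening in m; "grip_force": force on a finger pad.
Only numpy, scipy, OpenCV 4.12 (cv2) and the standard library are available. Lean on these libraries where they do the work, as an engineer would, in place of code of your own. Each camera call takes 0.05 s, during which the arm holds its last target. There are 200 camera calls.

### The job

The cap of the small amber glass bottle is stuck: stand the bottle upright in the bench clamp, against the vee block, and work the clamp's ratchet lever back and forth until the sprung jaw holds the bottle firmly, so that the cap can be wrung off with one hand. Go by the feel of the lever and stop as soon as it has gone stiff, for a click or two more cracks the glass. Leave the lever swung back to its stop, and do not disturb the other things.

Things in the scene. Friction and masses are not known exactly. Their poses are not given: they have to be found in the camera images.
- bottle: Small amber glass reagent bottle with a screw cap, loose, standing upright by itself at the left of the clamp (a like one stands far back at the right). Round body 50 mm in diameter, 76 mm high; above it the cap, 32 mm in diameter, top at 90 mm. Origin at the centre of its underside, z up. About 0.2 kg. The cap is tight and part of the bottle.
- clamp: Grey bench clamp bolted to the worktop, 295 x 116 mm. Origin on its centre line at worktop height; x points along it from the ratchet head to the vee block, z up. Base plate 8 mm thick (bottle and vee block stand on it); gear case with toothed wheel and lever on top, sliding jaw on the centre line.
- jaw_start (a point): Where the middle of the jaw's rubber pad face (46 mm wide, z = 14 to 48 mm) stands when the jaw is fully open, a point fixed on the clamp; the jaw starts up to 21 mm further on. Each click moves the jaw 4.4 mm along the clamp's x; it does not go back. The pad is sprung, 19 mm in front of the jaw: once it bears on the bottle, each click adds about 15 N.
- vee_block: Fixed vee block at the end of the clamp against which the jaw presses the bottle, top 56 mm above the worktop, bolted at a place that varies. Origin at the bottom of the vee (120 degrees wide, open towards the jaw, 35 mm to either side) on the base plate; axes as the clamp's. A firm grip presses the bottle against it with more than 25 N; above 75 N the glass cracks.
- nest (a point): Point on the base plate, 29 mm before the bottom of the vee, where the bottle's origin lies when the bottle touches both sides of the vee. Pad and seated bottle are 10 to 36 mm apart at the start; the bottle may be set down some 5 mm short of the nest, towards the jaw, which then pushes it home.
- shaft (a point): Foot, at worktop height, of the vertical axis of lever and ratchet wheel (73 mm in diameter, 20 teeth, z = 56 to 64 mm). A sprung pawl on the lever drives the wheel, another on the case holds it.
- knob (a point): Point on the axis of the upright lever knob: black cylinder 20 mm in diameter, from 25 mm below (the lever's top) to 18 mm above this point, spinning freely, 85 mm from the shaft. Held still part-way forward it pushes back with 0 to 1 N while the jaw runs free, 4 N at a firm grip, 10 N when the glass cracks; 7 to 8 N is right. Moving it takes 1 to 2 N more.
- ratchet_lever (a joint): Lever angle, rad: 0 fully back at its stop, 1.08 fully forward; grows anticlockwise from above. From the shaft the knob lies at 150 degrees plus this angle from the clamp's x axis. Forward drives the wheel, back lets the pawl click over the teeth. A click takes 0.31 rad; a full stroke gains two or three. Under load the lever gives way backwards to the last click when let go.
- reagent_large: White reagent bottle, 58 mm in diameter, 115 mm high, standing behind; to be left alone. Origin under its centre.
- reagent_small: White reagent bottle, 38 mm in diameter, 72 mm high, standing behind at the left; to be left alone.
- specimen_cup: Specimen cup with a screw cap, 62 mm in diameter, 67 mm high; to be left alone.
- forceps: Steel forceps lying in front of the clamp, 129 mm long, 8 mm high; to be left alone.
- tape: Roll of tape lying flat, 81 mm in diameter, 19 mm high, at the left; to be left alone.
Things that resemble listed ones, but are neither listed nor needed, are in the scene too. Leave any purple look-alike of the bottle alone.

How it is judged:
By the outcome, as a careful person would: the job done as asked, in the order asked, and still so for the second after the job is handed in, with the robot touching nothing.
It also fails if it takes over 72 s, if anything falls off the work surface, if the arm or the gripper's body presses on something with over 40 N, if the wrist force passes 120 N, or if a joint passes its speed limit or range.

## Working session

There is one attempt and no reset: what is moved stays moved. The work goes in short steps, Python scripts to look and compute and a tool call to move; the robot and the scene stay as the last step left them, time stands still between calls to the robot, and variables do not carry over. Pictures are saved under pics/ and viewed, at most 10 in all, crops included, and the job is handed in when it is done.

Besides the shell and the picture viewer there is one more tool, called as a command line: name --argument value ..., lists and objects as JSON in quotes. arm_command: Moves the arm, as the interface text tells. Its arguments: {"type":"object","properties":{"moves":{"type":"array"},"fingers":{"type":"number"},"squeeze":{"type":"number"}},"required":["moves"]}

```bash
mkdir -p pics; cat > h.py <<'E'
from bench import r
import numpy as np, cv2
from scipy.spatial.transform import Rotation as R
def att(a):
    a=np.array(a,float)
    return a if a.shape==(3,3) else R.from_quat(a).as_matrix()
def ray(n,u,v,i=None):
    i=i or r.camera_info(n); x=(u-i["cx"])/i["fx"]; y=(v-i["cy"])/i["fy"]
    if n=="wrist":
        t=np.hypot(x,y); s=np.sin(t)/max(t,1e-9); d=np.array([x*s,y*s,np.cos(t)])
    else: d=np.array([x,y,1.])
    d=d*[1,-1,-1]
    return np.array(i["origin"],float), att(i["attitude"])@d
def onz(n,u,v,z,i=None):
    o,d=ray(n,u,v,i); return (o+d*(z-o[2])/d[2]).round(4)
def proj(n,p,i=None):
    i=i or r.camera_info(n); c=att(i["attitude"]).T@(np.array(p)-i["origin"])*[1,-1,-1]
    if n=="wrist":
        q=np.hypot(c[0],c[1]); t=np.arctan2(q,c[2]); c=np.array([c[0]/q*t,c[1]/q*t,1])
    return (c[0]/c[2]*i["fx"]+i["cx"],c[1]/c[2]*i["fy"]+i["cy"])
def snap(n,f):
    im=r.camera(n); cv2.imwrite("pics/"+f,im[:,:,::-1]); return im
E
python3 - <<'E'
from h import *
for n in("top","side"):
    print(r.camera_info(n)); snap(n,n+"1.png")
print(r.read_state())
E
```

```text
{'fx': 620.5640956096703, 'fy': 620.5640956096703, 'cx': 309.26364206053523, 'cy': 239.75780986785557, 'origin': array([0.41931621, 0.13609032, 1.31332838]), 'attitude': array([ 0.03748803, -0.04957571, -0.69640357,  0.71495382])}
{'fx': 469.038694339782, 'fy': 469.038694339782, 'cx': 319.9823239862256, 'cy': 231.38627799979307, 'origin': array([ 0.15891967, -0.5749668 ,  0.67959722]), 'attitude': array([ 0.43794645, -0.11618885, -0.2374133 ,  0.85926596])}
{'time': 0.1, 'joint_positions': array([-1.31059971,  0.33281697, -0.0646827 ,  1.46084263,  0.02159352,
        1.34993606, -0.08848771]), 'joint_vel': array([ 0.00201506, -0.00260314, -0.00097881, -0.00356227,  0.00024305,
       -0.0017133 , -0.00049036]), 'joint_torque': array([ 1.23899186e-03, -6.24544716e+01,  2.43310689e-02, -3.90716779e+01,
       -6.14431081e-02,  3.67137487e-02,  6.50776815e-05]), 'ee_pos': array([0.17431478, 0.59983118, 0.22183531]), 'eef_rot': array([ 1.40920931e-01,  9.90020638e-01, -6.50971965e-04, -6.27050035e-05]), 'ft_force': array([-0.08046893,  0.48498669, -0.85152432]), 'torque': array([-0.00480889, -0.01729469,  0.02382714]), 'grip_force': 0.0, 'width': 0.08689896400683227}
```

View pics/top1.png

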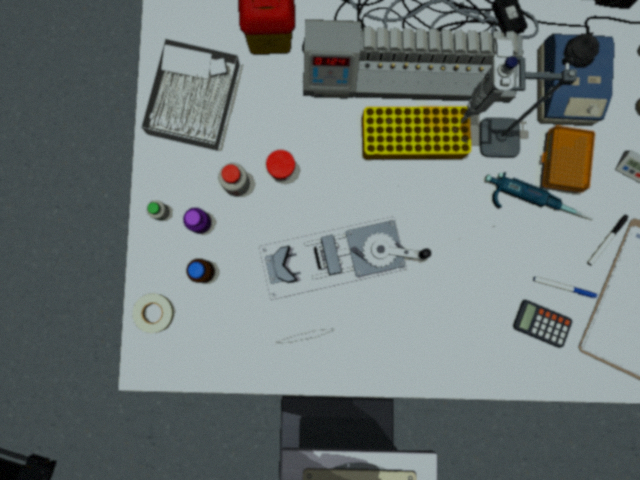

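View pics/side1.png

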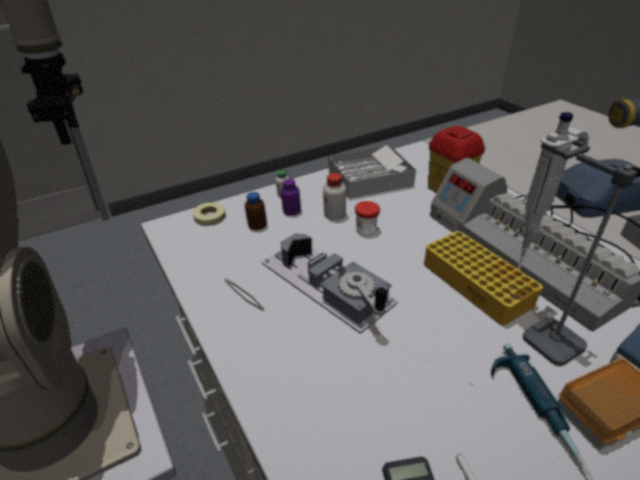

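Top view: the amber bottle has the blue cap at (201,270), with the purple look-alike at (197,220). The clamp runs from the vee at (283,264) to the shaft at (380,248), and the knob is at (424,254). I'll zoom in to get accurate positions.

```bash
python3 - <<'E'
from h import *
im=cv2.imread("pics/top1.png")
cv2.imwrite("pics/c1.png",cv2.resize(im[205:305,180:445],(795,300),interpolation=cv2.INTER_CUBIC))
c=cv2.resize(im[205:305,250:440],(798,420),interpolation=cv2.INTER_CUBIC); cv2.imwrite("pics/c2.png",c)
hsv=cv2.cvtColor(im,cv2.COLOR_BGR2HSV)
m=((hsv[...,0]>100)&(hsv[...,0]<125)&(hsv[...,1]>150))[255:290,180:225]
ys,xs=np.nonzero(m); u,v=xs.mean()+180,ys.mean()+255
print("cap",u,v,len(xs),onz("top",u,v,.09))
E
```

```text
cap 195.86877828054298 269.6651583710407 221 [0.5057 0.3387 0.09  ]
```

View pics/c2.png

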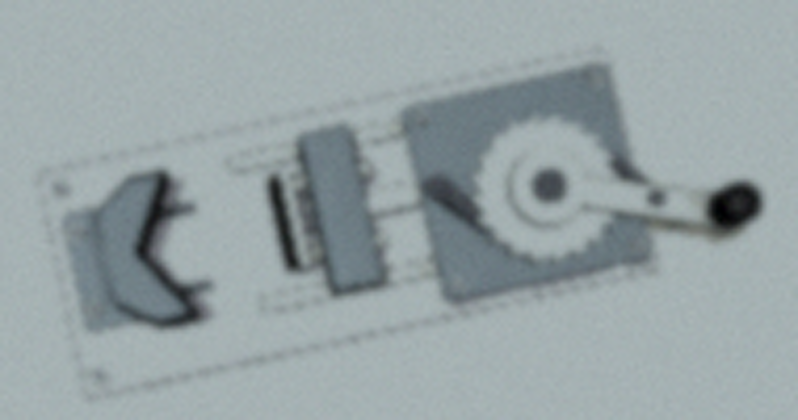

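Crop (4.2x): vee bottom (138,250), pad face (272–298, 180–268), shaft (549,185), knob top (737,202). Base corners: (40,170), (600,50), (655,268), (88,398).

```bash
python3 - <<'E'
from h import *
px=lambda a,b:(250+a/4.2-.4,205+b/4.2-.4)
C=[onz("top",*px(*p),.008)[:2] for p in((40,170),(600,50),(655,268),(88,398))]
print("corners",C, np.linalg.norm(C[0]-C[1]),np.linalg.norm(C[1]-C[2]))
ax=(C[0]-C[1]+C[3]-C[2]); ax/=np.linalg.norm(ax); cen=np.mean(C,0); yaw=np.arctan2(ax[1],ax[0])
print("yaw",np.degrees(yaw),"cen",cen); ay=np.array([-ax[1],ax[0]])
def cl(p): d=p[:2]-cen; return (d@ax).round(4),(d@ay).round(4)
vee=onz("top",*px(138,250),.056); sh=onz("top",*px(549,185),.068)
print("vee",vee,cl(vee),"shaft",sh,cl(sh))
for z in(.1,.11,.12):
    k=onz("top",*px(737,201),z); d=k-sh; print("knob",z,k,np.hypot(*d[:2]),np.degrees(np.arctan2(d[1],d[0])-yaw)%360)
for p in((285,222),): q=onz("top",*px(*p),.048); print("pad",q,cl(q))
v=cen+ax*cl(vee)[0]; print("nest",v-ax*.029)
for n,p in(("side",(381,291)),("side",(381,307))): print(ray(n,*p))
k=onz("top",*px(737,201),.11)
for z in(.06,.075,.09,.11,.12): print(z,proj("side",[k[0],k[1],z]))
im=cv2.imread("pics/side1.png"); 
s=cv2.resize(im[170:340,240:410],(600,600),interpolation=cv2.INTER_CUBIC); cv2.imwrite("pics/c3.png",s)
E
```

```text
corners [array([0.567 , 0.2215]), array([ 0.6361, -0.0606]), array([ 0.5258, -0.0893]), array([0.4534, 0.1936])] 0.29043970114293954 0.1139727160332682
yaw 104.06010179655506 cen [0.545575 0.0663  ]
vee [0.524  0.1697 0.056 ] (np.float64(0.1055), np.float64(-0.0042)) shaft [ 0.5596 -0.0275  0.068 ] (np.float64(-0.0944), np.float64(0.0092))
knob 0.1 [ 0.5509 -0.1118  0.1   ] 0.08474774333278734 160.0476705861258
knob 0.11 [ 0.5498 -0.1098  0.11  ] 0.08288142131985914 159.14928922178632
knob 0.12 [ 0.5487 -0.1077  0.12  ] 0.08093732142837445 158.20023806704214
pad [0.5402 0.0987 0.048 ] (np.float64(0.0327), np.float64(-0.0027))
nest [0.52699012 0.14050817]
(array([ 0.15891967, -0.5749668 ,  0.67959722]), array([ 0.48061466,  0.56712277, -0.69315134]))
(array([ 0.15891967, -0.5749668 ,  0.67959722]), array([ 0.47016833,  0.54994122, -0.72070709]))
0.06 (np.float64(377.585010036517), np.float64(312.33300379425975))
0.075 (np.float64(378.12190548198606), np.float64(306.41997159752987))
0.09 (np.float64(378.6702212880842), np.float64(300.38116265847975))
0.11 (np.float64(379.4197128967301), np.float64(292.1267286704426))
0.12 (np.float64(379.8026032018164), np.float64(287.90981321530626))
```

View pics/c3.png

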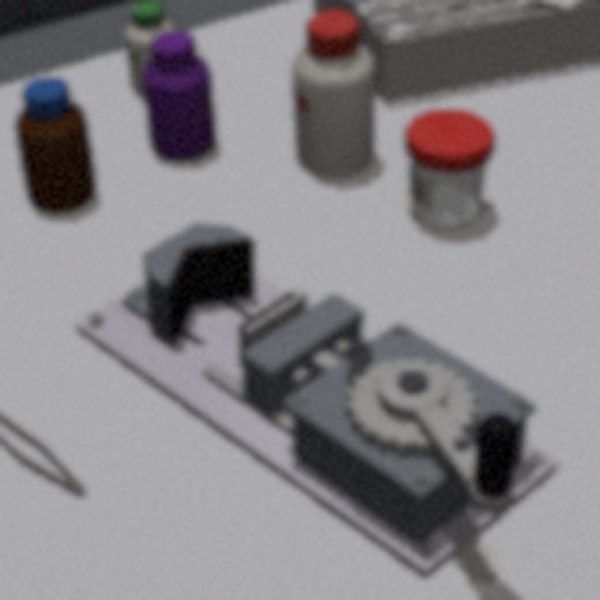

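Knob in side crop: top (497,420), bottom (490,500), giving z ≈ 0.073–0.117. The clamp's x axis points at about 104°. Moving above the bottle.

arm_command --moves '[-1.5, -0.6, 0, 0, -3.4, -1.4, 0, 0, -3.4, -1.4, 0, 0, -3.4, -1.4, 0, 0, -3.4, -1.4, 0, 0, -3.4, -1.4, 0, 0, -3.4, -1.4, 0, 0, -3.4, -1.4, 0, 0, -3.4, -1.4, 0, 0, -3.4, -1.4, 0, 0, -3.4, -1.2, 0, 0, -3, -0.9, 0, 0]' --fingers 78

```text
time: 1.1
ee_pos: [0.5031, 0.3434, 0.2224]
eef_rot: [0.142, 0.99, -0.0, 0.0]
ft_force: [0.2, 0.7, -0.3]
width: 0.0681
grip_force: 0.0
```

arm_command --moves '[0, 0, 0, 6.6, 0, 0, 0, 6.6, 0, 0, 0, 6.6, 0, 0, 0, 6.7, 0, 0, 0, 6.7, 0, 0, 0, 6.7, 0, 0, 0, 6.7, 0, 0, 0, 6.6, 0, 0, 0, 6.6, 0, 0, 0, 0]'

```text
time: 1.93
ee_pos: [0.5012, 0.3458, 0.2221]
eef_rot: [0.618, 0.786, -0.0, -0.0]
ft_force: [-0.0, 0.3, -0.7]
width: 0.0682
grip_force: 0.0
```

```bash
python3 - <<'E'
from h import *
s=r.read_state(); print(s["ee_pos"],R.from_quat(s["eef_rot"]).as_matrix().round(3))
i=r.camera_info("wrist"); print(i); im=snap("wrist","w1.png"); np.save("w1i.npy",i,allow_pickle=True)
for p in([.5057,.3387,.09],[.524,.1697,.056],[.5596,-.0275,.068],[.5498,-.1098,.117]): print(proj("wrist",p,i))
E
```

```text
[0.50116997 0.3457936  0.22213835] [[-0.237  0.972 -0.001]
 [ 0.972  0.237 -0.   ]
 [-0.    -0.001 -1.   ]]
{'fx': 371.64829954431775, 'fy': 371.64829954431775, 'cx': 329.517430577728, 'cy': 240.126639340012, 'origin': array([0.48133879, 0.42373607, 0.38306862]), 'attitude': array([-0.14614389, -0.01705184,  0.11760441,  0.9821    ])}
(np.float64(334.20902081433616), np.float64(239.22208735897482))
(np.float64(312.8844560906639), np.float64(377.73360088951006))
(np.float64(307.7468495133225), np.float64(489.5312354463439))
(np.float64(288.46065690814856), np.float64(541.4179714889981))
```

View pics/w1.png

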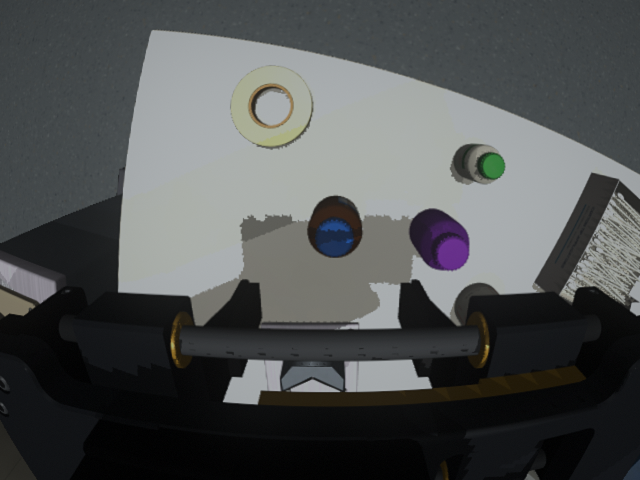

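The cap appears at (334,239), just where predicted, and the vee tip at about (313,378) also matches. Descending and grasping the upper body.

arm_command --moves '[-0.4, 0.15, 2, 0, -0.4, 0.15, 3, 0, 0, 0, 3, 0, 0, 0, 3, 0, 0, 0, 3, 0, 0, 0, 1.7, 0, 0, 0, 1, 0, 0, 0, 0, 0]'

```text
time: 2.65
ee_pos: [0.5051, 0.338, 0.0533]
eef_rot: [0.615, 0.789, -0.002, -0.0]
ft_force: [-0.6, -1.1, -0.1]
width: 0.0682
grip_force: 0.0
```

arm_command --moves '[0, 0, 0, 0, 0, 0, 0, 0, 0, 0, 0, 0, 0, 0, 0, 0, 0, 0, 0, 0, 0, 0, 0, 0]' --fingers 40 --squeeze 20

```text
time: 3.15
ee_pos: [0.5071, 0.3394, 0.0568]
eef_rot: [0.616, 0.788, 0.001, 0.0]
ft_force: [2.0, 1.0, 5.7]
width: 0.0474
grip_force: 20.0
```

arm_command --moves '[0, 0, -0.5, 0, 0, 0, -1.5, 0, 0, 0, -3, 0, 0, 0, -3, 0, 0, 0, -1, 0, 0, 0, 0, 0]'

```text
time: 3.65
ee_pos: [0.5073, 0.3396, 0.1484]
eef_rot: [0.616, 0.788, 0.002, 0.0]
ft_force: [0.3, -0.3, -2.5]
width: 0.0475
grip_force: 20.0
```

arm_command --moves '[-1, -0.1, 0, 0, -2, -0.25, 0, 0, -2.6, -0.3, 0, 0, -2.6, -0.3, 0, 0, -2.6, -0.3, 0, 0, -2.6, -0.3, 0, 0, -2.6, -0.3, 0, 0, -2.2, -0.3, 0, 0, -1.4, -0.25, 0, 0, -0.6, -0.1, 0, 0, 0, 0, 0, 0, 0, 0, 0, 0]'

```text
time: 4.65
ee_pos: [0.5303, 0.1377, 0.1449]
eef_rot: [0.615, 0.788, -0.0, -0.0]
ft_force: [0.2, 0.0, -1.6]
width: 0.0478
grip_force: 20.0
```

```bash
python3 - <<'E'
from h import *
s=r.read_state(); print(s["ee_pos"],s["ft_force"],s["width"])
a=snap("side","s2.png"); b=snap("top","t2.png")
b=cv2.resize(b[205:305,230:400],(510,300),interpolation=cv2.INTER_CUBIC); a=cv2.resize(a[170:320,250:400],(300,300),interpolation=cv2.INTER_CUBIC)
w=cv2.resize(snap("wrist","w2.png"),(400,300))
cv2.imwrite("pics/c4.png",np.vstack([np.hstack([a,np.zeros((300,90,3),np.uint8),w])[:,:790],np.hstack([b,np.zeros((300,280,3),np.uint8)])])[:,:,::-1])
v=np.array([.524,.1697,.056]); print(proj("wrist",v))
E
```

```text
[0.53034204 0.13773805 0.14489489] [ 0.220082    0.01241378 -1.62511396] 0.047845825759547614
(np.float64(332.9764823813406), np.float64(201.60196524448696))
```

View pics/c4.png

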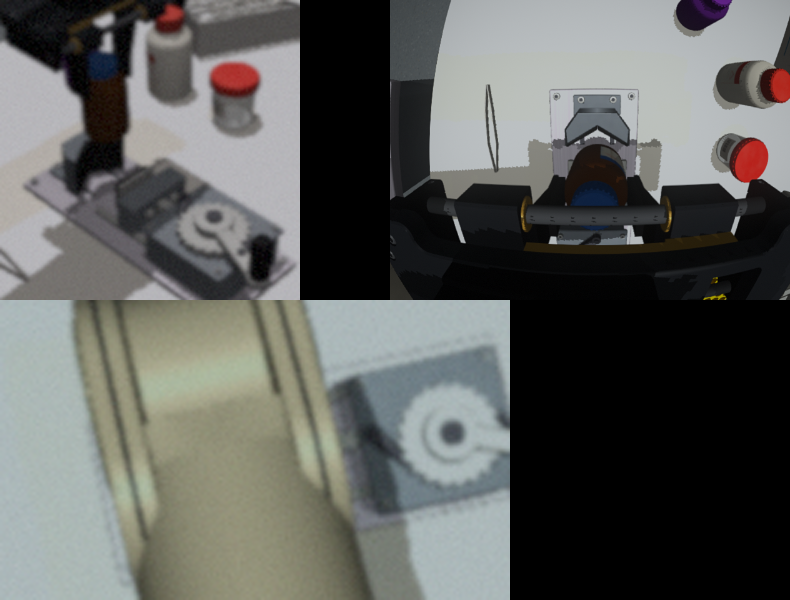

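The wrist view shows the bottle upright in the fingers and lined up with the vee (tip at about (331,205) full scale, predicted (333,202)). I'll back off 2 mm and lower it.

arm_command --moves '[-0.2, 0, 1.5, 0, 0, 0, 2.2, 0, 0, 0, 2, 0, 0, 0, 1, 0, 0, 0, 0.5, 0, 0, 0, 0.3, 0, 0, 0, 0.2, 0, 0, 0, 0, 0, 0, 0, 0, 0]'

```text
time: 5.55
ee_pos: [0.5318, 0.135, 0.0693]
eef_rot: [0.616, 0.788, 0.001, 0.0]
ft_force: [-0.6, 0.4, -0.9]
width: 0.0473
grip_force: 20.0
```

arm_command --moves '[0, 0, 0.2, 0, 0, 0, 0.15, 0, 0, 0, 0.1, 0, 0, 0, 0, 0, 0, 0, 0, 0]'

```text
time: 5.97
ee_pos: [0.5317, 0.1353, 0.0647]
eef_rot: [0.616, 0.788, 0.001, -0.0]
ft_force: [-1.6, 0.5, 5.0]
width: 0.0474
grip_force: 20.0
```

Contact (5 N). Release, going to 75 % only, then rise.

arm_command --moves '[0, 0, 0, 0, 0, 0, 0, 0, 0, 0, 0, 0, 0, 0, 0, 0, 0, 0, 0, 0]' --fingers 78

```text
time: 6.38
ee_pos: [0.5313, 0.1347, 0.0639]
eef_rot: [0.616, 0.788, -0.0, -0.0]
ft_force: [-0.3, 0.5, -0.5]
width: 0.0665
grip_force: 0.0
```

arm_command --moves '[0, 0, -0.5, 0, 0, 0, -2, 0, 0, 0, -3, 0, 0, 0, -3.5, 0, 0, 0, -3.5, 0, 0, 0, -1, 0, 0, 0, 0, 0, 0, 0, 0, 0]'

```text
time: 7.05
ee_pos: [0.5315, 0.1349, 0.1993]
eef_rot: [0.616, 0.788, 0.001, 0.0]
ft_force: [-0.5, 0.1, -0.2]
width: 0.068
grip_force: 0.0
```

```bash
python3 - <<'E'
from h import *
s=r.read_state(); print(s["ee_pos"],s["ft_force"])
i=r.camera_info("wrist"); w=snap("wrist","w3.png"); sd=snap("side","s3.png")
for p in((.5318,.1353,.098),(.524,.1697,.056)): print(proj("wrist",p,i))
cv2.imwrite("pics/c5.png",np.hstack([cv2.resize(w[120:360,200:440],(400,400),interpolation=cv2.INTER_CUBIC),cv2.resize(sd[200:340,260:400],(400,400),interpolation=cv2.INTER_CUBIC)])[:,:,::-1])
E
```

```text
[0.53146642 0.13490847 0.19932241] [-0.53105295  0.0786829  -0.15794104]
(np.float64(331.37485169145685), np.float64(240.66120843058297))
(np.float64(332.02562859058474), np.float64(184.89645764270415))
```

View pics/c5.png

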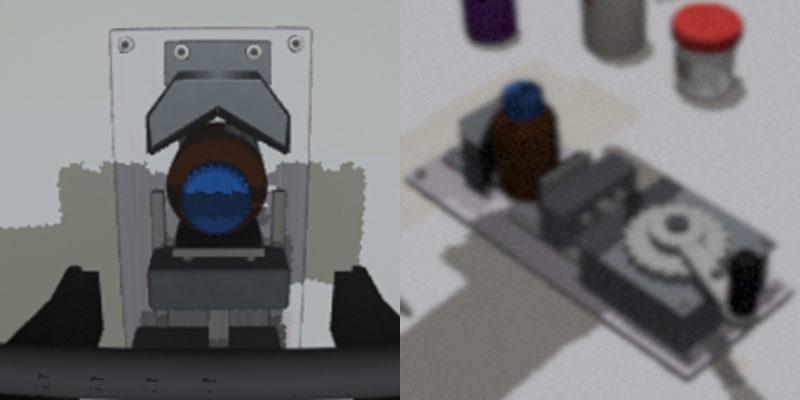

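The bottle stands upright just short of the vee, which has its tip at crop (218,110), and the lever and knob are clear. Moving above the knob.

arm_command --moves '[-1.2, -0.2, 0, 0, -2.6, -0.5, 0, 0, -3, -0.5, 0, 0, -3, -0.5, 0, 0, -3, -0.5, 0, 0, -3, -0.5, 0, 0, -3, -0.5, 0, 0, -2.6, -0.5, 0, 0, -1.8, -0.3, 0, 0, -0.8, -0.2, 0, 0, 0, 0, 0, 0, 0, 0, 0, 0]' --fingers 65

```text
time: 8.15
ee_pos: [0.5483, -0.1078, 0.1984]
eef_rot: [0.616, 0.788, -0.0, -0.001]
ft_force: [-0.0, 1.7, 0.0]
width: 0.0564
grip_force: 0.0
```

```bash
python3 - <<'E'
from h import *
s=r.read_state(); print(s["ee_pos"],s["ft_force"],s["eef_rot"])
i=r.camera_info("wrist"); w=snap("wrist","w4.png")
for p in((.549,-.1085,.117),(.5596,-.0275,.07)): print(proj("wrist",p,i))
cv2.imwrite("pics/c6.png",cv2.resize(w[120:360,200:440],(480,480),interpolation=cv2.INTER_CUBIC)[:,:,::-1])
for du in(0,):
  import pickle; pickle.dump(i,open("w4.pkl","wb"))
E
```

```text
[ 0.54827276 -0.10777541  0.19840966] [-0.01592032  1.72854566  0.00848964] [ 6.15780103e-01  7.87917834e-01 -1.98349027e-04 -5.58926318e-04]
(np.float64(331.94922226179114), np.float64(250.74294628082924))
(np.float64(370.375998992702), np.float64(137.63951207783938))
```

View pics/c6.png

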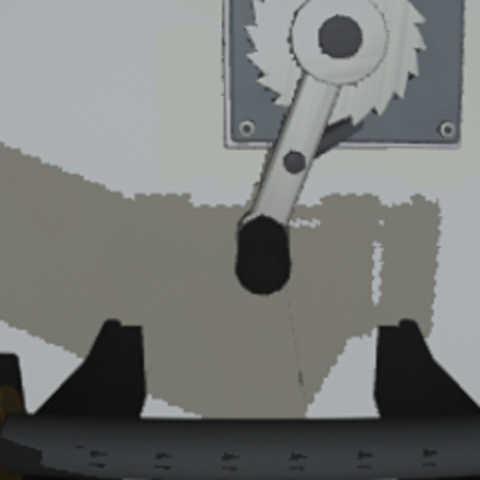

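The knob top is at crop (263,268), full (331.5,254), about 2 mm beyond the prediction along −tool x. The lever reads about 0.16 rad. Descending and gripping it.

arm_command --moves '[-0.3, 0.05, 1.5, 0, 0, 0, 2.5, 0, 0, 0, 2.5, 0, 0, 0, 2.5, 0, 0, 0, 1.4, 0, 0, 0, 0.8, 0, 0, 0, 0, 0, 0, 0, 0, 0]'

```text
time: 8.87
ee_pos: [0.5501, -0.1102, 0.0874]
eef_rot: [0.615, 0.788, 0.0, -0.0]
ft_force: [-0.0, 0.3, -0.2]
width: 0.0566
grip_force: 0.0
```

arm_command --moves '[0, 0, 0, 0, 0, 0, 0, 0, 0, 0, 0, 0, 0, 0, 0, 0, 0, 0, 0, 0, 0, 0, 0, 0]' --fingers 5 --squeeze 15

```text
time: 9.37
ee_pos: [0.5499, -0.111, 0.0872]
eef_rot: [0.616, 0.788, 0.0, 0.0]
ft_force: [0.7, -1.2, 0.4]
width: 0.0245
grip_force: 0.0
```

arm_command --moves '[0, 0, 0, 0, 0, 0, 0, 0, 0, 0, 0, 0]'

```text
time: 9.62
ee_pos: [0.5499, -0.1109, 0.0871]
eef_rot: [0.616, 0.788, 0.0, 0.0]
ft_force: [-0.4, 0.4, 1.6]
width: 0.0192
grip_force: 15.0
```

Gripped (19 mm). First forward stroke; the gap is about 19 mm, so the jaw should run free.

arm_command --moves '[-0.25, 0.78, 0, 0, -0.19, 0.87, 0, 0, -0.09, 0.88, 0, 0, 0, 0.88, 0, 0, 0.09, 0.88, 0, 0, 0.19, 0.87, 0, 0, 0.27, 0.84, 0, 0, 0.36, 0.81, 0, 0, 0.21, 0.39, 0, 0, 0, 0, 0, 0, 0, 0, 0, 0, 0, 0, 0, 0]'

```text
time: 10.62
ee_pos: [0.6192, -0.0869, 0.0871]
eef_rot: [0.615, 0.788, 0.0, 0.0]
ft_force: [-2.6, 2.9, 3.9]
width: 0.0197
grip_force: 15.0
```

```bash
cat >> h.py <<'E'
S=np.array([.5596,-.0275]); Y=np.radians(104.06)
def lev():
    s=r.read_state(); d=s["ee_pos"][:2]-S; a=np.arctan2(d[1],d[0]); t=np.array([-np.sin(a),np.cos(a)]); n=d/np.linalg.norm(d)
    f=s["ft_force"][:2]; print("t",s["time"],"q",round((a-Y)%(2*np.pi)-np.radians(150),3),"rad",np.linalg.norm(d).round(4),"ftan",(f@t).round(2),"frad",(f@n).round(2),"z",s["ee_pos"][2].round(4),s["width"].round(4))
E
python3 -c "from h import *;lev()"
```

```text
Traceback (most recent call last):
  File "h.py", line 26, in lev
    f=s["ft_force"][:2]; print("t",s["time"],"q",round((a-Y)%(2*np.pi)-np.radians(150),3),"rad",np.linalg.norm(d).round(4),"ftan",(f@t).round(2),"frad",(f@n).round(2),"z",s["ee_pos"][2].round(4),s["width"].round(4))
                                                                                                                                                                                                   ^^^^^^^^^^^^^^^^
AttributeError: 'float' object has no attribute 'round'
```

arm_command --moves '[-0.12, -0.44, 0, 0, -0.36, -0.81, 0, 0, -0.27, -0.84, 0, 0, -0.19, -0.87, 0, 0, -0.09, -0.88, 0, 0, 0, -0.88, 0, 0, 0.09, -0.88, 0, 0, 0.19, -0.87, 0, 0, 0.25, -0.78, 0, 0, 0.25, -0.6, 0, 0, 0.3, -0.55, 0, 0, 0, 0, 0, 0]'

```text
time: 11.62
ee_pos: [0.5361, -0.1079, 0.0871]
eef_rot: [0.616, 0.788, 0.0, 0.001]
ft_force: [1.3, -4.9, 2.0]
width: 0.0199
grip_force: 15.0
```

```bash
sed -i 's/s\["width"\].round(4)/s["width"]/' h.py; python3 -c "from h import *;lev()"
```

```text
t 11.6167 q -0.006 rad 0.0837 ftan 2.66 frad 4.34 z 0.0871 0.019859245820169413
```

arm_command --moves '[-0.55, 0.7, 0, 0, -0.32, 0.83, 0, 0, -0.23, 0.85, 0, 0, -0.13, 0.88, 0, 0, -0.05, 0.88, 0, 0, 0.08, 0.88, 0, 0, 0, 0, 0, 0, 0, 0, 0, 0, 0, 0, 0, 0]'

```text
time: 12.37
ee_pos: [0.5887, -0.106, 0.087]
eef_rot: [0.615, 0.788, 0.0, -0.001]
ft_force: [-3.4, 1.4, 7.6]
width: 0.0197
grip_force: 15.0
```

```bash
python3 -c "from h import *;lev()"
```

```text
t 12.3667 q 0.634 rad 0.0837 ftan -2.7 frad -2.5 z 0.087 0.019661956203034407
```

arm_command --moves '[0.18, 0.85, 0, 0, 0.28, 0.83, 0, 0, 0.36, 0.8, 0, 0, 0.43, 0.75, 0, 0, 0, 0, 0, 0, 0, 0, 0, 0, 0, 0, 0, 0]'

```text
time: 12.95
ee_pos: [0.6168, -0.0887, 0.0871]
eef_rot: [0.616, 0.788, -0.001, 0.0]
ft_force: [-1.7, -5.4, 6.7]
width: 0.0193
grip_force: 15.0
```

```bash
python3 -c "from h import *;lev()"
```

```text
t 12.95 q 1.03 rad 0.0838 ftan -4.94 frad 2.77 z 0.0871 0.019286137093883146
```

Load is appearing: about 3 N at mid-stroke and 5 N near the end. Swing back.

arm_command --moves '[-0.42, -0.62, 0, 0, -0.38, -0.75, 0, 0, -0.27, -0.85, 0, 0, -0.15, -0.87, 0, 0, -0.05, -0.88, 0, 0, 0.03, -0.88, 0, 0, 0.12, -0.88, 0, 0, 0.22, -0.85, 0, 0, 0.31, -0.83, 0, 0, 0.39, -0.81, 0, 0, 0, 0, 0, 0, 0, 0, 0, 0]'

```text
time: 13.95
ee_pos: [0.5369, -0.1083, 0.0871]
eef_rot: [0.615, 0.788, 0.0, -0.0]
ft_force: [0.1, 2.7, 5.3]
width: 0.0197
grip_force: 15.0
```

```bash
python3 - <<'E'
from h import *;lev()
a=snap("side","s4.png");print(a.shape)
E
```

```text
t 13.95 q 0.005 rad 0.0839 ftan -0.63 frad -2.59 z 0.0871 0.019718490495342005
(480, 640, 3)
```

arm_command --moves '[-0.39, 0.81, -0.05, 0, -0.31, 0.83, 0, 0, -0.22, 0.85, 0, 0, -0.06, 0.44, 0, 0, 0, 0, 0, 0, 0, 0, 0, 0, 0, 0, 0, 0]'

```text
time: 14.58
ee_pos: [0.5677, -0.111, 0.087]
eef_rot: [0.616, 0.788, -0.001, -0.001]
ft_force: [-5.7, 5.4, 7.5]
width: 0.0195
grip_force: 15.0
```

```bash
python3 -c "from h import *;lev()"
```

```text
t 14.5833 q 0.375 rad 0.0839 ftan -5.14 frad -5.93 z 0.087 0.01948527834795551
```

arm_command --moves '[-0.06, 0.44, 0, 0, -0.03, 0.44, 0, 0, 0, 0, 0, 0, 0, 0, 0, 0, 0, 0, 0, 0]'

```text
time: 15.0
ee_pos: [0.5761, -0.1098, 0.087]
eef_rot: [0.616, 0.788, -0.001, -0.002]
ft_force: [-7.2, 5.6, 8.6]
width: 0.0193
grip_force: 15.0
```

```bash
python3 -c "from h import *;lev()"
```

```text
t 15.0 q 0.476 rad 0.0839 ftan -6.0 frad -6.95 z 0.087 0.01928624121913045
```

arm_command --moves '[0.15, 0, -0.1, 0, 0, 0, 0, 0, 0, 0, 0, 0, 0, 0, 0, 0]'

```text
time: 15.33
ee_pos: [0.5748, -0.1099, 0.0871]
eef_rot: [0.616, 0.788, -0.002, -0.002]
ft_force: [-5.8, 0.8, 2.6]
width: 0.0195
grip_force: 15.0
```

```bash
python3 -c "from h import *;lev()"
```

```text
t 15.3333 q 0.461 rad 0.0838 ftan -5.54 frad -1.87 z 0.0871 0.019473714955988958
```

arm_command --moves '[0, -0.3, 0, 0, 0, 0, 0, 0, 0, 0, 0, 0, 0, 0, 0, 0]'

```text
time: 15.67
ee_pos: [0.5717, -0.1104, 0.0872]
eef_rot: [0.616, 0.788, -0.002, -0.002]
ft_force: [-6.2, 0.2, -0.4]
width: 0.0199
grip_force: 15.0
```

```bash
python3 -c "from h import *;lev()"
```

```text
t 15.6667 q 0.424 rad 0.0837 ftan -6.1 frad -1.14 z 0.0872 0.01986552796808969
```

Static push-back is about 5.8 N at q ≈ 0.44: firm, but one click short of the 7–8 N wanted. Going forward gently.

arm_command --moves '[0, 0.6, 0, 0, 0.03, 0.6, 0, 0, 0.06, 0.4, 0, 0, 0, 0, 0, 0, 0, 0, 0, 0, 0, 0, 0, 0]'

```text
time: 16.17
ee_pos: [0.5871, -0.1065, 0.0872]
eef_rot: [0.616, 0.788, -0.002, -0.001]
ft_force: [-6.1, -1.9, -0.4]
width: 0.0191
grip_force: 15.0
```

```bash
python3 -c "from h import *;lev()"
```

```text
t 16.1667 q 0.613 rad 0.0837 ftan -6.42 frad -0.18 z 0.0872 0.01913780740943284
```

arm_command --moves '[0.06, 0.45, 0, 0, 0.08, 0.45, 0, 0, 0.06, 0.3, 0, 0, 0, 0, 0, 0, 0, 0, 0, 0, 0, 0, 0, 0]'

```text
time: 16.67
ee_pos: [0.598, -0.102, 0.0872]
eef_rot: [0.616, 0.787, -0.002, -0.001]
ft_force: [-7.6, -2.7, 1.2]
width: 0.0198
grip_force: 15.0
```

```bash
python3 -c "from h import *;lev()"
```

```text
t 16.6667 q 0.754 rad 0.0838 ftan -8.03 frad -1.1 z 0.0872 0.019792047442070766
```

arm_command --moves '[-0.05, -0.3, 0, 0, 0, 0, 0, 0, 0, 0, 0, 0, 0, 0, 0, 0]'

```text
time: 17.0
ee_pos: [0.595, -0.1033, 0.0872]
eef_rot: [0.616, 0.787, -0.002, -0.001]
ft_force: [-8.8, -3.5, 0.1]
width: 0.0193
grip_force: 15.0
```

```bash
python3 -c "from h import *;lev()"
```

```text
t 17.0 q 0.715 rad 0.0837 ftan -9.46 frad -0.59 z 0.0872 0.019324418599730723
```

arm_command --moves '[-0.1, -0.5, 0, 0, 0, 0, 0, 0, 0, 0, 0, 0, 0, 0, 0, 0]'

```text
time: 17.33
ee_pos: [0.5903, -0.1054, 0.0872]
eef_rot: [0.616, 0.787, -0.002, -0.002]
ft_force: [-8.9, -3.4, 0.9]
width: 0.0195
grip_force: 15.0
```

```bash
python3 -c "from h import *;lev()"
```

```text
t 17.3333 q 0.654 rad 0.0837 ftan -9.49 frad -0.06 z 0.0872 0.01947830079116615
```

arm_command --moves '[-0.1, -0.5, 0, 0, 0, 0, 0, 0, 0, 0, 0, 0, 0, 0, 0, 0]'

```text
time: 17.67
ee_pos: [0.5861, -0.1069, 0.0872]
eef_rot: [0.616, 0.788, -0.002, -0.001]
ft_force: [-6.4, -0.6, -1.4]
width: 0.0194
grip_force: 15.0
```

```bash
python3 -c "from h import *;lev()"
```

```text
t 17.6667 q 0.601 rad 0.0837 ftan -6.22 frad -1.47 z 0.0872 0.01944428836508612
```

```bash
cat >> h.py <<'E'
def avg(n=8):
    F=[]
    for _ in range(n): r.camera("top"); s=r.read_state(); F.append(s["ft_force"][:2])
    F=np.array(F); d=s["ee_pos"][:2]-S; a=np.arctan2(d[1],d[0]); t=np.array([-np.sin(a),np.cos(a)])
    lev(); print("avg ftan",(F@t).mean().round(2),"sd",(F@t).std().round(2))
E
python3 -c "from h import *;avg()"
```

```text
t 18.0667 q 0.601 rad 0.0837 ftan -5.94 frad -2.03 z 0.0872 0.019431517202563364
avg ftan -6.69 sd 0.64
```

arm_command --moves '[-0.1, -0.8, 0, 0, 0, 0, 0, 0, 0, 0, 0, 0]'

```text
time: 18.32
ee_pos: [0.5795, -0.1087, 0.0874]
eef_rot: [0.616, 0.788, -0.001, -0.001]
ft_force: [-1.5, -0.5, -9.5]
width: 0.0194
grip_force: 15.0
```

```bash
python3 -c "from h import *;avg()"
```

```text
t 18.7167 q 0.523 rad 0.0835 ftan 0.36 frad 1.58 z 0.0876 0.01963559082573558
avg ftan -0.68 sd 0.62
```

arm_command --moves '[0, -0.8, 0, 0, 0, 0, 0, 0, 0, 0, 0, 0]'

```text
time: 18.97
ee_pos: [0.5716, -0.1101, 0.0878]
eef_rot: [0.616, 0.788, -0.0, -0.001]
ft_force: [-0.4, -0.7, -23.3]
width: 0.019
grip_force: 15.0
```

```bash
python3 -c "from h import *;avg()"
```

```text
t 19.3667 q 0.434 rad 0.0836 ftan -1.32 frad -0.58 z 0.0882 0.019693582844581885
avg ftan -0.56 sd 0.58
```

The load dropped out at q ≈ 0.57, so the last click holds at a reading of about 6.5–7 N: stiff, clearly firm and well below cracking. I'll stop tightening and swing the lever back to its stop, also easing the vertical strain.

arm_command --moves '[0, 0, 0.12, 0, 0.07, -0.5, 0, 0, 0.08, -0.5, 0, 0, 0.23, -0.85, 0, 0, 0.32, -0.83, 0, 0, 0.37, -0.72, 0, 0, 0, 0, 0, 0, 0, 0, 0, 0]'

```text
time: 20.03
ee_pos: [0.5369, -0.1082, 0.088]
eef_rot: [0.616, 0.788, 0.0, 0.0]
ft_force: [-0.6, 1.3, -9.4]
width: 0.0194
grip_force: 15.0
```

```bash
python3 -c "from h import *;avg(4);print(r.read_state()['ft_force'])"
```

```text
t 20.2333 q 0.015 rad 0.0838 ftan -0.23 frad -1.41 z 0.0879 0.019480790860303646
avg ftan -0.23 sd 0.16
[ 0.14676819  1.42342517 -5.64070895]
```

arm_command --moves '[0.13, -0.22, 0, 0, 0.05, -0.08, 0, 0, 0, 0, 0, 0, 0, 0, 0, 0]'

```text
time: 20.57
ee_pos: [0.5359, -0.1079, 0.088]
eef_rot: [0.616, 0.788, 0.001, 0.002]
ft_force: [9.6, -2.3, -11.5]
width: 0.0195
grip_force: 15.0
```

```bash
python3 -c "from h import *;avg(3)"
```

```text
t 20.7167 q -0.008 rad 0.0838 ftan 8.76 frad -1.17 z 0.088 0.01975987042963826
avg ftan 8.6 sd 0.12
```

On the stop. Ease off, release and rise.

arm_command --moves '[-0.09, 0.16, 0, 0, 0, 0, 0, 0, 0, 0, 0, 0]'

```text
time: 20.97
ee_pos: [0.5362, -0.108, 0.0879]
eef_rot: [0.616, 0.788, 0.0, 0.001]
ft_force: [1.2, 1.2, -3.0]
width: 0.0198
grip_force: 15.0
```

arm_command --moves '[0, 0, 0, 0, 0, 0, 0, 0, 0, 0, 0, 0, 0, 0, 0, 0, 0, 0, 0, 0, 0, 0, 0, 0]' --fingers 65

```text
time: 21.47
ee_pos: [0.5356, -0.1076, 0.0874]
eef_rot: [0.616, 0.788, 0.0, -0.0]
ft_force: [0.2, -0.4, 0.5]
width: 0.0511
grip_force: 0.0
```

arm_command --moves '[0, 0, -0.5, 0, 0, 0, -1.5, 0, 0, 0, -3, 0, 0, 0, -3, 0, 0, 0, -3, 0, 0, 0, -1, 0, 0, 0, 0, 0]'

```text
time: 22.05
ee_pos: [0.5371, -0.108, 0.2105]
eef_rot: [0.616, 0.788, 0.002, 0.002]
ft_force: [0.4, 0.4, -0.2]
width: 0.0567
grip_force: 0.0
```

```bash
python3 - <<'E'
from h import *
i=r.camera_info("wrist"); w=snap("wrist","w5.png"); sd=snap("side","s5.png")
cv2.imwrite("pics/c7.png",np.hstack([cv2.resize(w[60:360,180:480],(400,400),interpolation=cv2.INTER_CUBIC),cv2.resize(sd[200:340,260:400],(400,400),interpolation=cv2.INTER_CUBIC)])[:,:,::-1])
for q in(0,.05,.1):
    a=Y+np.radians(150)+q; print(q,proj("wrist",[S[0]+.084*np.cos(a),S[1]+.084*np.sin(a),.117],i))
E
```

```text
0 (np.float64(329.4682601111325), np.float64(244.26831047558554))
0.05 (np.float64(334.5969885276592), np.float64(246.91018093956612))
0.1 (np.float64(339.8340788908456), np.float64(249.29183838492108))
```

View pics/c7.png

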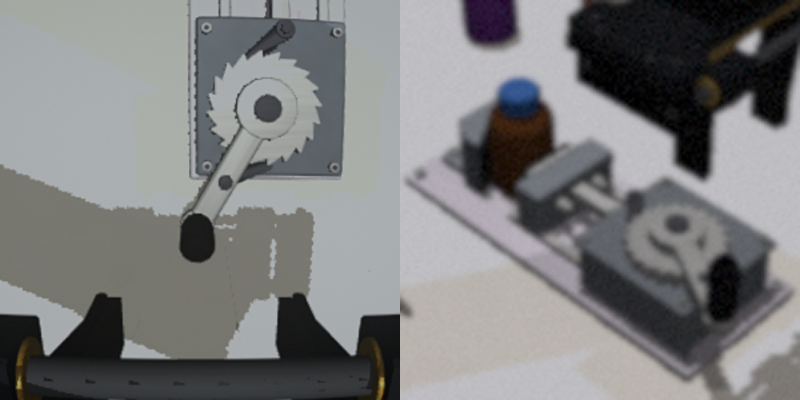

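The knob top is at full pixel (328,242), where the stop position should be, and the bottle stands upright and intact with the jaw pressed against it. Handing in.

```bash
python3 -c "from bench import r;print(r.close_job())"
```

```text
the job is handed in; nothing more can be done
None
```

The amber bottle stands upright in the vee, held firmly by the jaw at about 6.5–7 N of lever push-back (slightly under the 7–8 N target); the lever is back on its stop, the robot is clear, nothing else was touched, and the job is handed in.

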